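# Unload the fired crucible stack

### The job

The fired stack on the white fibre board has cooled: take it apart from the top down, one piece at a time, finishing with each piece before the next. Lay the lid knob up in the porcelain dish, stand the crucible in the middle of the balance pan for weighing, stand the sagger in the middle of the wire gauze, and lay the setter tile flat and lengthwise in the middle of the firebrick. Set every piece down gently without dropping it, and keep the crucible upright all the way, because the sample is in it.

Things in the scene. Friction and masses are not known exactly. Their poses are not given: they have to be found in the camera images.
- lid: white alumina crucible lid with an upright round knob, on top of the stack at the start. Origin: centre of its underside, z up. From below: locating boss 34 mm across, 4 mm high (sits down in the crucible's bore); disc 41 mm across, 5 mm thick (rests on the crucible's rim); knob 15 mm across, 16 mm high, so the knob spans 9 to 25 mm above the origin. About 35 g.
- crucible: straight round white alumina crucible, 49 mm outside, 50 mm high, wall and floor 6 mm, bore 37 mm, a small dark sample pellet inside; at the start it stands in the sagger under the lid. Origin: centre of its underside, z up through the mouth. About 0.19 kg.
- sagger: low round white alumina dish (sagger), 64 mm outside, 22 mm high, wall 5 mm, floor 5 mm, inside 54 mm across; at the start it stands on the setter tile with the crucible loosely inside it. Origin: centre of its underside, z up. About 0.13 kg.
- tile: flat buff-coloured setter tile, 66 mm (own x) by 110 mm (own y, its length) by 10 mm thick, lowest piece of the stack, its ends show either side of the sagger; lies on the white board, roughly lengthwise with it. Origin: centre of its underside, z up. About 0.17 kg.
- board: white ceramic fibre board on which the stack stands, fixed; 115 mm (own x) by 160 mm (own y) by 25 mm high. Origin: centre of its underside. The tile lies on its top, 25 mm above the origin.
- dish: shallow round white porcelain dish, empty, fixed; outside 92 mm across at the foot and 104 mm at the rim, 14 mm high, wall 4 mm, flat inner floor about 84 mm across and 5 mm above the origin. Origin: centre of its underside.
- balance: small white laboratory balance with a round steel pan, fixed. Origin: at bench level straight under the pan's centre, z up. The pan is 110 mm across, flat, its top 52 mm above the origin. The housing, 150 mm wide (own y), reaches from 125 mm on the own -x side (where the grey panel with the display is, its top 50 mm high) to 75 mm on the +x side.
- gauze: square dark steel wire gauze, 130 by 130 mm, lying flat on the bench, fixed, with a pale round ceramic centre 92 mm across. Top surface 5 mm above the bench in the round centre. Origin: centre of its underside.
- brick: cream-coloured insulating firebrick lying flat, fixed; 114 mm (own x) by 230 mm (own y, its length) by 64 mm high. Origin: centre of its underside; its top is 64 mm above the origin.

How it is judged:
On the way, in this order (a step that is already met when the one before it is completed fails the run):
1. the lid lies flat in the porcelain dish, knob up, let go (horizontal distance between lid and dish below 0.024 m and z of lid in the frame of dish between -0.001 and 0.012 m and angle between lid's own z axis and vertical below 0.2 rad and linear speed of lid below 0.02 m/s and angular speed of lid below 0.2 rad/s and contact force between lid and the fingers below 0.1 N), for 0.2 s.
2. the crucible stands upright on the balance pan, let go (horizontal distance between crucible and balance below 0.025 m and z of crucible in the frame of balance between 0.047 and 0.058 m and angle between crucible's own z axis and vertical below 0.1 rad and linear speed of crucible below 0.02 m/s and angular speed of crucible below 0.2 rad/s and contact force between crucible and the fingers below 0.1 N), for 0.2 s.
3. the sagger stands on the middle of the wire gauze, let go (horizontal distance between sagger and gauze below 0.025 m and z of sagger in the frame of gauze between -0.001 and 0.01 m and angle between sagger's own z axis and vertical below 0.1 rad and linear speed of sagger below 0.02 m/s and angular speed of sagger below 0.2 rad/s and contact force between sagger and the fingers below 0.1 N), for 0.2 s.
4. the setter tile lies flat and lengthwise in the middle of the firebrick, let go (x of tile in the frame of brick between -0.02 and 0.02 m and y of tile in the frame of brick between -0.04 and 0.04 m and z of tile in the frame of brick between 0.058 and 0.07 m and angle between tile's own z axis and vertical below 0.1 rad and angle between the y axis of tile and the y axis of brick, either way round below 0.2 rad and linear speed of tile below 0.02 m/s and angular speed of tile below 0.2 rad/s and contact force between tile and the fingers below 0.1 N), for 0.2 s.
At the end, for the whole second after the job is handed in: All released and at rest: lid flat, knob up, on the dish floor within 24 mm of centre; crucible and sagger upright on balance pan and gauze, each within 25 mm of centre; tile flat on the firebrick, within 20 mm across and 40 mm along of its middle, lengthwise to 0.2 rad (all of step 1 and all of step 2 and all of step 3 and all of step 4); the robot touches nothing.
It fails at once if the crucible is tipped by more than 0.5 rad (angle between crucible's own z axis and vertical above 0.5 rad).
It fails at once if the lid is let fall: faster than 0.7 m/s with no finger on it (linear speed of lid above 0.7 m/s and contact force between lid and the fingers below 0.05 N).
It fails at once if the crucible is let fall: faster than 0.7 m/s with no finger on it (linear speed of crucible above 0.7 m/s and contact force between crucible and the fingers below 0.05 N).
It fails at once if the sagger is let fall: faster than 0.7 m/s with no finger on it (linear speed of sagger above 0.7 m/s and contact force between sagger and the fingers below 0.05 N).
It fails at once if the tile is let fall: faster than 0.7 m/s with no finger on it (linear speed of tile above 0.7 m/s and contact force between tile and the fingers below 0.05 N).
It also fails if it takes over 128 s, if anything falls off the work surface, if the arm or the gripper's body presses on something with over 40 N, if the wrist force passes 120 N, or if a joint passes its speed limit or range.

### The arm

A 7-joint arm with a two-finger parallel gripper is mounted at the origin on the work surface. World frame = base frame: x ahead of the robot, y to its left, z up, the work surface at z = 0. Lengths are in m, angles in rad, forces in N, time in s.
With the tool pointing down it reaches from about 0.425 to 0.95 m from the base axis. Payload 4.7 kg.
Tool frame: the origin (TCP) lies at the very end of the fingers, on their centre line; the grasp point (between the pads) lies 19 mm behind it; z points along the fingers, y is the line along which they close (so a half turn about z gives the same grasp; the last joint's range is limited). The gripper opens to 87 mm and grips with 3 to 60 N. Pads are 19 mm wide; open, the fingers measure 117 mm over their backs; the gripper's body (75 mm by 190 mm) begins 51 mm behind the grasp point.
Start: joints at [1.185, 0.469, -0.049, 1.532, 0.024, 1.141, -0.082], TCP at [0.236, -0.632, 0.223] pointing down, gripper open.
Joint ranges: [-2.59, 2.59], [-0.33, 1.99], [-1.39, 1.29], [0.1, 2.45], [-1.04, 4.18], [0.21, 1.99], [-2.66, 2.66]. Speed limits (rad/s): [2.57, 2.57, 3.14, 3.14, 3.14, 3.14, 3.14].

### API

Orientations are given as a unit quaternion [x, y, z, w].
In Python, from rig import bot gives the robot as it stands.
- The arm moves only by the shell command python3 -m crank 'ROWS' [FORCE]. ROWS is JSON, a list of rows, each a list of 7 numbers: the turn, a rotation vector about the tool's x, y, z in degrees, then the shift along the tool's x, y, z in m, then the finger opening in m, from 0 to 0.087. In form: [[ax, ay, az, x, y, z, hand], ...]. A call has exactly 5 rows; each row is the pose to reach, as a shift and turn from the pose commanded when the call began, along the tool's axes at that moment; what a row does not reach only later rows make up. A row lasts 1/10 s, in which the tool goes at most 50 mm and 8.59 degrees, less where a joint would pass 70% of its speed; a pose out of reach is approached as far as the arm can. A call with a gripper value outside its range is refused whole. The fingers move at their own pace and stop on an object; FORCE is the grip in N (left out, the last holds). Time passes only in rows, so rows that repeat a pose let the fingers close, or fill a call up. It gives the time, the measured TCP pose, the force, the opening and the grip force at its end, in the units of the state.
- bot.read_state(): the state, without advancing time (a new reading comes with each control period).
- bot.snapshot(name): name is "scene" or "side" or "wrist"; returns the picture (480x640x3 uint8, red, green, blue); there is no depth.
- bot.camera_params(name): a dict with "K" (3x3 intrinsics, pixels), "extrinsics" (4x4, takes a point from world to camera coordinates). Camera axes: x right, y down, z forward; pixel columns grow to the right and rows downward; lengths in m; the calibration is good to about 2 mm. A picture is of the moment at which its call begins: read the wrist's pose just before it. camera_params takes no time and is no camera call; for the wrist camera it gives the pose at the moment of the call.
- bot.job_done(): hands the job in; it is judged then, once.
The state is a dict: "t": time; "joint_pos": joint angles; "dq": joint speeds; "joint_efforts": joint torques, N m; "ee_pos": TCP position; "tcp_rot": TCP orientation; "contact_force": force on the tool from outside, world axes, zero at the start; "wrist_torque": the same for the moment, N m; "gripper_width": opening from 0.0 (shut) to 1.0 (fully open); "finger_force": force on a finger pad.
Only numpy, scipy, OpenCV 4.12 (cv2) and the standard library are available. Lean on these libraries where they do the work, as an engineer would, in place of code of your own. Each camera call takes 0.05 s, during which the arm holds its last target. There are 200 camera calls.

## Working session

There is one attempt and no reset: what is moved stays moved. The work goes in short steps, Python scripts to look and compute and a shell command to move; the robot and the scene stay as the last step left them, time stands still between calls to the robot, and variables do not carry over. Pictures are saved under pics/ and viewed, at most 14 in all, crops included, and the job is handed in when it is done.

```bash
ls; mkdir -p pics
python3 - <<'E'
from rig import bot
import cv2,numpy as np
s=bot.read_state();print({k:np.round(v,4).tolist() for k,v in s.items()})
for n in("scene","side"):
    p=bot.camera_params(n);print(n,np.round(p["K"],1).tolist(),np.round(p["extrinsics"],4).tolist())
    cv2.imwrite(f"pics/{n}0.png",bot.snapshot(n)[:,:,::-1])
E
```

```text
pics
{'t': 0.0, 'joint_pos': [1.1851, 0.4695, -0.0486, 1.5337, 0.0242, 1.141, -0.0823], 'dq': [0.0013, 0.0023, -0.0017, 0.002, 0.0001, 0.0002, -0.0023], 'joint_efforts': [-0.0005, -50.7971, -0.0807, -23.6162, -0.0611, 0.0381, 0.0002], 'ee_pos': [0.2356, -0.6319, 0.2215], 'tcp_rot': [0.9841, 0.1775, -0.0002, -0.001], 'contact_force': [0.2157, -0.1608, 0.4855], 'wrist_torque': [-0.035, -0.0289, -0.0116], 'finger_force': 0.0, 'gripper_width': 0.9975}
scene [[459.7, 0.0, 324.3], [0.0, 459.7, 236.9], [0.0, 0.0, 1.0]] [[-0.662, 0.7495, 0.0027, 0.3698], [0.5096, 0.4528, -0.7316, -0.2419], [-0.5496, -0.483, -0.6817, 1.3179], [0.0, 0.0, 0.0, 1.0]]
side [[599.1, 0.0, 324.1], [0.0, 599.1, 240.5], [0.0, 0.0, 1.0]] [[-0.9538, -0.2995, 0.023, 0.525], [-0.1898, 0.5416, -0.8189, 0.187], [0.2328, -0.7855, -0.5734, 1.0799], [0.0, 0.0, 0.0, 1.0]]
```

View pics/scene0.png

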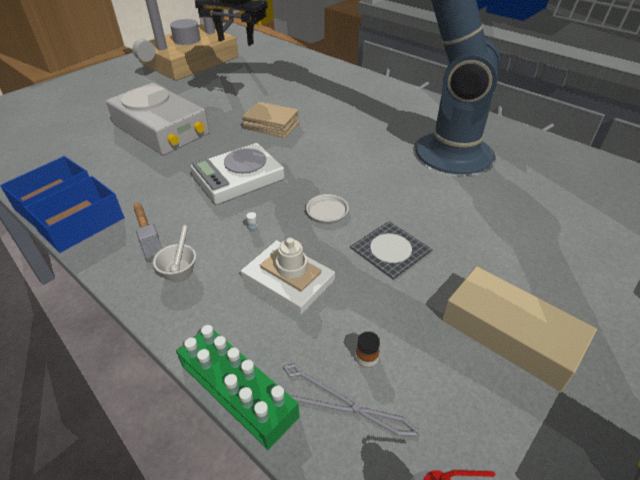

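View pics/side0.png

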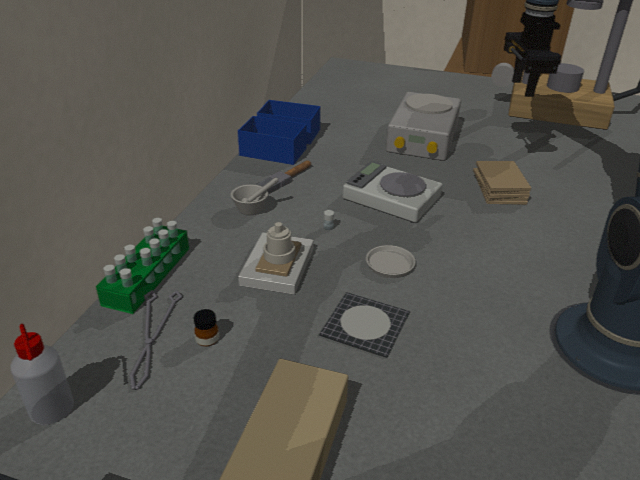

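Scene view: the knob top is at (291,241), dish at (328,207), pan at (245,160), gauze at (391,248) and the brick at lower right. Side view: knob at (279,226), dish (390,260), pan (403,183), gauze (366,322). I'll get rough positions from these and make zoomed crops.

```bash
cat > h.py <<'E'
from rig import bot
import numpy as np,cv2
from scipy.spatial.transform import Rotation as R
def ray(n,px,z,P=None):
    p=P or bot.camera_params(n);K=np.array(p["K"]);E=np.array(p["extrinsics"])
    d=E[:3,:3].T@np.linalg.solve(K,[px[0],px[1],1]);c=-E[:3,:3].T@E[:3,3]
    return (c+d*(z-c[2])/d[2])[:2]
def proj(n,X,P=None):
    p=P or bot.camera_params(n);K=np.array(p["K"]);E=np.array(p["extrinsics"])
    q=K@(E[:3,:3]@np.array(X,float)+E[:3,3]);return q[:2]/q[2]
def rel(xyz,yaw=None):
    """shift in tool axes and turn (deg) to reach TCP xyz with tool down, tool-y heading = yaw (rad)"""
    s=bot.read_state();r=R.from_quat(s["tcp_rot"])
    out=[np.round(r.inv().apply(np.array(xyz)-s["ee_pos"]),4)]
    if yaw is not None:
        y=np.array([np.cos(yaw),np.sin(yaw),0]);z=np.array([0,0,-1.])
        for sg in(1,-1):
            t=R.from_matrix(np.c_[np.cross(sg*y,z),sg*y,z]);out.append(np.round((r.inv()*t).as_rotvec(degrees=True),2))
    return out
E
python3 - <<'E'
from h import *
f=dict(knob=((291,240),(279,225),.111),dish=((328,208),(390,260),.012),pan=((245,160),(403,183),.052),gauze=((391,248),(366,322),.005))
for k,(a,b,z) in f.items(): print(k,ray("scene",a,z).round(4),ray("side",b,z).round(4))
for px in((476,270),(593,328),(573,383-24),(446,318-24)):print("brick",ray("scene",px,.064).round(3))
for px in((347,374),(283,360)):print("brickside",ray("side",px,.064).round(3))
a=cv2.imread("pics/scene0.png");b=cv2.imread("pics/side0.png")
def c(i,x,y,w,h):return cv2.resize(i[y:y+h,x:x+w],(400,300),interpolation=cv2.INTER_CUBIC)
cv2.imwrite("pics/crop.png",np.vstack([np.hstack([c(a,235,230,108,81),c(b,225,215,108,81)]),np.hstack([c(a,436,260,168,126),c(b,330,150,120,90)])]))
E
```

```text
knob [ 0.6503 -0.0053] [ 0.6475 -0.0064]
dish [ 0.4382 -0.0946] [ 0.4372 -0.0986]
pan [ 0.4706 -0.3529] [ 0.4654 -0.3587]
gauze [0.4441 0.0969] [0.4399 0.0941]
brick [0.438 0.287]
brick [0.428 0.504]
brick [0.513 0.501]
brick [0.53  0.275]
brickside [0.427 0.281]
brickside [0.53  0.285]
```

View pics/crop.png

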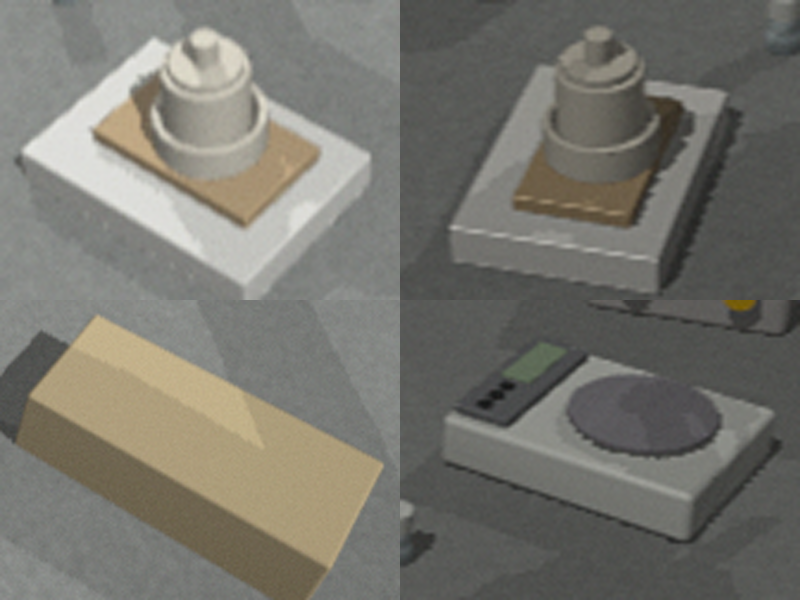

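Crops: the stack stands centrally on the board with its tile nearly parallel to it, and the corners of the board, tile and brick are clear. I'll convert them to poses and plan the approach above the knob.

Run:
```python
from h import *
s=3.7037
def S(x,y):return(235+x/s,230+y/s)
def D(x,y):return(225+(x-400)/s,215+y/s)
def show(n,c,pts,z):
    q=np.array([ray(c,p,z) for p in pts]);print(n,q.round(3).tolist());return q
show("knob",'scene',[S(205,38)],.111);show("knob",'side',[D(599,35)],.111)
show("board",'scene',[S(22,153),S(155,40),S(370,157),S(247,277)],.025)
show("board",'side',[D(452,228),D(540,68),D(727,92),D(658,265)],.025)
show("tile",'scene',[S(95,132),S(318,153),S(247,218)],.035)
show("tile",'side',[D(515,202),D(630,212),D(682,100)],.035)
q=show("brick",'scene',[(477.2,266.7),(596.9,329.3),(574.6,373),(448.6,301.2)],.064)
print(q.mean(0),np.arctan2(*(q[1]+q[2]-q[0]-q[3])[::-1]))
show("pan",'side',[(402.9,184.2)],.052)
print(rel([.649,-.006,.25],np.pi/2),rel([.649,-.006,.25],0))
p=bot.camera_params("wrist");E=np.array(p["extrinsics"]);r=R.from_quat(bot.read_state()["tcp_rot"])
c=-E[:3,:3].T@E[:3,3];print("cam in tool",r.inv().apply(c-bot.read_state()["ee_pos"]).round(3),(r.as_matrix().T@E[:3,:3].T).round(2).tolist(),np.array(p["K"])[0])
```

```text
knob [[0.652, -0.006]]
knob [[0.649, -0.008]]
board [[0.723, -0.083], [0.61, -0.094], [0.597, 0.063], [0.703, 0.07]]
board [[0.704, 0.07], [0.717, -0.085], [0.606, -0.098], [0.591, 0.063]]
tile [[0.691, -0.057], [0.621, 0.046], [0.68, 0.049]]
tile [[0.676, 0.05], [0.615, 0.038], [0.623, -0.068]]
brick [[0.428, 0.285], [0.426, 0.51], [0.537, 0.512], [0.541, 0.287]]
[0.48306662 0.3985027 ] 1.5865464632931698
pan [[0.464, -0.353]]
[array([ 0.606 , -0.4422, -0.0276]), array([-3.0000e-02, -1.4000e-01, -1.5955e+02]), array([-1.000e-01,  2.000e-02,  2.045e+01])] [array([ 0.606 , -0.4422, -0.0276]), array([-9.000e-02, -6.000e-02, -6.955e+01]), array([-6.0000e-02,  1.0000e-01,  1.1045e+02])]
cam in tool [ 0.072 -0.    -0.162] [[-0.0, -0.97, -0.26], [1.0, -0.0, 0.0], [-0.0, -0.26, 0.97]] [378.8364376    0.         319.30133401]
```

Rough poses are in hand. I'll move over the stack and align the fingers with the tile's width.

```bash
python3 -m crank '[[0,0,0,0.03,-0.022,0,0.087],[0,0,0,0.07,-0.051,0,0.087],[0,0,0,0.11,-0.08,0,0.087],[0,0,0,0.15,-0.11,0,0.087],[0,0,0,0.19,-0.139,0,0.087]]' 20
python3 -m crank '[[0,0,0,0.04,-0.029,0,0.087],[0,0,0,0.08,-0.058,0,0.087],[0,0,0,0.12,-0.087,0,0.087],[0,0,0,0.16,-0.116,0,0.087],[0,0,0,0.2,-0.146,0,0.087]]'
python3 -m crank '[[0,0,0,0.04,-0.029,0,0.087],[0,0,0,0.08,-0.058,0,0.087],[0,0,0,0.12,-0.087,0,0.087],[0,0,0,0.16,-0.116,0,0.087],[0,0,0,0.2,-0.146,0,0.087]]'
python3 -m crank '[[0,0,-8,0,0,0,0.087],[0,0,-16,0,0,0,0.087],[0,0,-24,0,0,0,0.087],[0,0,-32,0,0,0,0.087],[0,0,-40,0,0,0,0.087]]'
python3 -m crank '[[0,0,-8,0,0,0,0.087],[0,0,-16,0,0,0,0.087],[0,0,-24,0,0,0,0.087],[0,0,-32,0,0,0,0.087],[0,0,-35,0,0,0,0.087]]'
python3 - <<'E'
from h import *
import json
print(rel([.650,-.007,.22],.09))
s=bot.read_state();p=bot.camera_params("wrist")
json.dump({k:np.array(v).tolist() for k,v in p.items()},open("w1.json","w"))
cv2.imwrite("pics/w1.png",bot.snapshot("wrist")[:,:,::-1])
E
```

```text
t: 0.6
ee_pos: [0.3659, -0.4338, 0.2222]
tcp_rot: [0.984, 0.177, -0.0, -0.0]
contact_force: [1.3, 0.0, 0.1]
gripper_width: 0.999
finger_force: 0.0
t: 1.1
ee_pos: [0.5022, -0.2275, 0.2224]
tcp_rot: [0.984, 0.177, -0.0, 0.0]
contact_force: [0.9, -0.6, -0.2]
gripper_width: 1.002
finger_force: 0.0
t: 1.6
ee_pos: [0.6387, -0.0211, 0.2221]
tcp_rot: [0.984, 0.177, -0.0, 0.0]
contact_force: [0.6, -0.1, -0.6]
gripper_width: 0.998
finger_force: 0.0
t: 2.1
ee_pos: [0.6378, -0.0226, 0.2219]
tcp_rot: [0.863, 0.506, -0.001, -0.0]
contact_force: [0.2, -0.5, 0.3]
gripper_width: 0.999
finger_force: 0.0
t: 2.6
ee_pos: [0.6378, -0.0228, 0.2219]
tcp_rot: [0.671, 0.741, -0.0, -0.0]
contact_force: [-0.3, -0.1, -1.0]
gripper_width: 1.003
finger_force: 0.0
[array([0.0145, 0.0137, 0.0019]), array([-0.06, -0.01,  0.48]), array([ 2.0000e-02, -9.0000e-02, -1.7952e+02])]
```

View pics/w1.png

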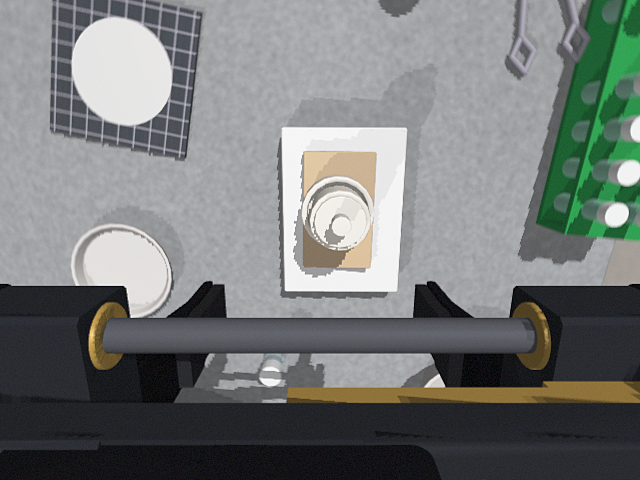

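Wrist view: knob top at (341,225), the tile's corners at (303,151), (377,153), (371,269) and (303,266), pale gauze centre at (122,71), dish rim ellipse around (122,270). The tile is parallel to the fingers' frame.

Run:
```python
from h import *
import json
P=json.load(open("w1.json"))
for n,px,z in(("knob",(341.5,225.5),.111),("sagger",(337,214.5),.062),("gauze",(122,71),.005),("dish",(121.5,271),.014)):print(n,ray("wrist",px,z,P).round(4))
t=np.array([ray("wrist",px,.035,P) for px in((303,151),(377,153),(371,269),(303,266))]);print("tile",t.round(3).tolist(),t.mean(0))
print("board",[ray("wrist",px,.025,P).round(3).tolist() for px in((282,127),(407,127),(397,293),(284,291))])
g=cv2.cvtColor(cv2.imread("pics/w1.png"),cv2.COLOR_BGR2GRAY);m=(g>200).astype(np.uint8)
for k,v in zip(*[iter(cv2.connectedComponentsWithStats(m)[i]) for i in(2,3)]):
    if k[4]>1500:print(k,v.round(1))
k=ray("wrist",(341.5,225.5),.111,P)
print(rel([*k,.18]))
```

```text
knob [ 0.6534 -0.0079]
sagger [ 0.6523 -0.0088]
gauze [0.444  0.0949]
dish [ 0.4407 -0.0978]
tile [[0.617, 0.041], [0.684, 0.045], [0.693, -0.064], [0.627, -0.067]] [ 0.65519497 -0.01120064]
board [[0.596, 0.06], [0.709, 0.071], [0.724, -0.09], [0.61, -0.099]]
[     0      0    640    480 278347] [326.6 245.9]
[  72   17  100  108 8359] [121.4  70.9]
[  282   127   125   165 13262] [346.8 205.4]
[  71  224  100   94 5158] [126.1 266.3]
[array([0.0133, 0.0171, 0.0419])]
```

```bash
python3 -m crank '[[0,0,0,0.0135,0.0155,0,0.05],[0,0,0,0.0135,0.0155,0.03,0.05],[0,0,0,0.0135,0.0155,0.06,0.05],[0,0,0,0.0135,0.0155,0.09,0.05],[0,0,0,0.0135,0.0155,0.11,0.05]]' 15
python3 -m crank '[[0,0,0,0,0,0.007,0.05],[0,0,0,0,0,0.0145,0.05],[0,0,0,0,0,0.0145,0.05],[0,0,0,0,0,0.0145,0.05],[0,0,0,0,0,0.0145,0.05]]'
python3 - <<'E'
from h import *
print(rel([.652,-.0075,.097],.075))
im=bot.snapshot("side")[210:300,225:345,::-1];w=bot.snapshot("wrist")[:,:,::-1]
cv2.imwrite("pics/s2.png",np.hstack([cv2.resize(im,(400,300),interpolation=2),cv2.resize(w[150:450,120:520],(400,300))]))
E
```

```text
t: 3.15
ee_pos: [0.6509, -0.008, 0.1098]
tcp_rot: [0.673, 0.74, -0.001, -0.001]
contact_force: [0.1, -0.3, 0.2]
gripper_width: 0.637
finger_force: 0.0
t: 3.65
ee_pos: [0.653, -0.0076, 0.0993]
tcp_rot: [0.673, 0.74, 0.001, 0.001]
contact_force: [0.2, -0.7, 1.1]
gripper_width: 0.568
finger_force: 0.0
[array([ 0.0001, -0.001 ,  0.0023]), array([0.12, 0.01, 1.14]), array([-2.0000e-02,  1.9000e-01, -1.7886e+02])]
```

View pics/s2.png

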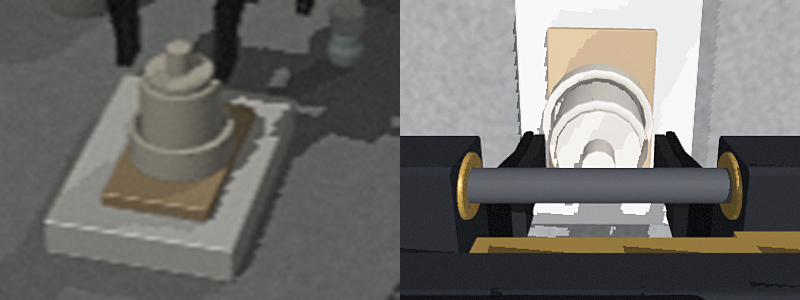

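Fingers straddle the knob, centred on it in the wrist view (knob at column ~320). I'll check the depth direction by projecting the TCP.

Run:
```python
from h import *
p=bot.read_state()["ee_pos"]
for off in((0,0,0),(.025,.002,0),(-.025,-.002,0)):
    q=proj("side",p+off);print((q-[225,210])*10/3)
print("knob top px", (proj("side",[.652,-.0075,.111])-[225,210])*10/3)
```

```text
[172.84430682  64.20963448]
[132.22314885  58.17250023]
[213.7587657   70.29035924]
knob top px [173.56260122  47.66143033]
```

```bash
python3 -m crank '[[0,0,0,0,0,0,0.03],[0,0,0,0,0,0,0.02],[0,0,0,0,0,0,0.0],[0,0,0,0,0,0,0.0],[0,0,0,0,0,0,0.0]]' 15
python3 -m crank '[[0,0,0,0,0,-0.003,0],[0,0,0,0,0,-0.006,0.0],[0,0,0,0,0,-0.012,0.0],[0,0,0,0,0,-0.022,0.0],[0,0,0,0,0,-0.035,0.0]]'
python3 - <<'E'
from h import *
print(rel([.440,-.0975,.135]),rel([.440,-.0975,.018],.075))
E
```

```text
t: 4.25
ee_pos: [0.6523, -0.0077, 0.098]
tcp_rot: [0.673, 0.74, -0.0, 0.0]
contact_force: [0.0, 0.4, -0.1]
gripper_width: 0.204
finger_force: 0.0
t: 4.75
ee_pos: [0.6521, -0.0077, 0.1338]
tcp_rot: [0.673, 0.74, -0.0, -0.0]
contact_force: [0.6, -0.3, -0.0]
gripper_width: 0.158
finger_force: 15.0
[array([-0.0693, -0.2197, -0.0011])] [array([-0.0693, -0.2196,  0.1159]), array([-0.02, -0.  ,  1.15]), array([ 0.0000e+00, -3.0000e-02, -1.7885e+02])]
```

Gripped at 13.7 mm with 15 N, but the fingers were still closing when the lift began. I'll check the grip height.

Run:
```python
from h import *
a=bot.snapshot("side")[190:280,225:345,::-1];b=bot.snapshot("scene")[200:290,235:355,::-1]
cv2.imwrite("pics/s3.png",cv2.resize(np.hstack([a,b]),(800,300),interpolation=2))
print((proj("side",bot.read_state()["ee_pos"])-[225,190])*10/3,(proj("scene",bot.read_state()["ee_pos"])-[235,200])*10/3)
```

```text
[169.2851276   77.96411945] [177.55376935 103.03044864]
```

View pics/s3.png

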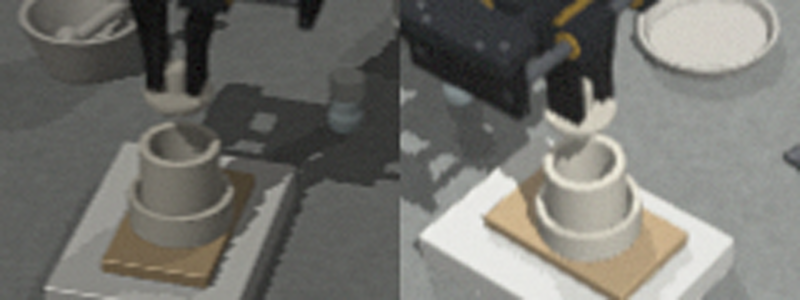

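The lid is held upright with the finger tips at the disc. I'll carry it to the dish and lower it.

```bash
python3 -m crank '[[0,0,0,-0.006,-0.02,0,0],[0,0,0,-0.014,-0.045,0,0],[0,0,0,-0.022,-0.07,0,0],[0,0,0,-0.03,-0.095,0,0],[0,0,0,-0.0378,-0.12,0,0]]'
python3 -m crank '[[0,0,0,-0.008,-0.025,0,0],[0,0,0,-0.016,-0.05,0.01,0],[0,0,0,-0.024,-0.075,0.02,0],[0,0,0,-0.03,-0.094,0.035,0],[0,0,0,-0.0315,-0.1,0.05,0]]'
python3 -m crank '[[0,0,0,0,0,0.015,0],[0,0,0,0,0,0.03,0],[0,0,0,0,0,0.04,0],[0,0,0,0,0,0.05,0],[0,0,0,0,0,0.055,0]]'
python3 - <<'E'
from h import *
print(rel([.440,-.0975,.018]))
a=bot.snapshot("side")[220:295,340:440,::-1];b=bot.snapshot("scene")[165:240,275:375,::-1]
cv2.imwrite("pics/s4.png",cv2.resize(np.hstack([a,b]),(800,300),interpolation=2))
E
```

```text
t: 5.35
ee_pos: [0.5355, -0.057, 0.1332]
tcp_rot: [0.673, 0.74, 0.0, 0.0]
contact_force: [0.2, -0.2, -1.5]
gripper_width: 0.165
finger_force: 15.0
t: 5.85
ee_pos: [0.4377, -0.0988, 0.0828]
tcp_rot: [0.673, 0.739, -0.001, 0.0]
contact_force: [-0.2, -0.5, 0.3]
gripper_width: 0.161
finger_force: 15.0
t: 6.35
ee_pos: [0.4397, -0.0974, 0.0274]
tcp_rot: [0.673, 0.74, -0.0, -0.0]
contact_force: [-0.4, 0.6, -0.8]
gripper_width: 0.166
finger_force: 15.0
[array([-0.0001,  0.0003,  0.0094])]
```

View pics/s4.png

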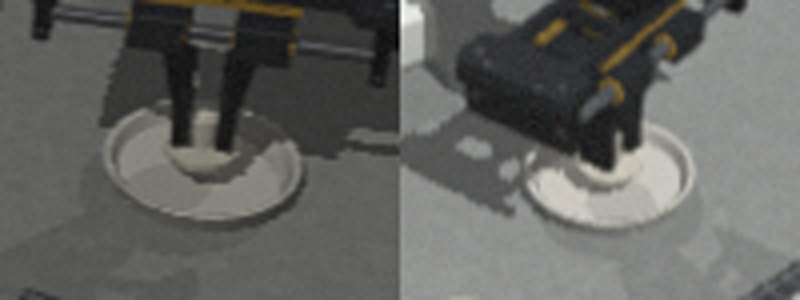

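The lid hovers over the middle of the dish, still above the floor. Lowering slowly and watching the force.

```bash
python3 -m crank '[[0,0,0,0,0,0.001,0],[0,0,0,0,0,0.002,0],[0,0,0,0,0,0.003,0],[0,0,0,0,0,0.004,0],[0,0,0,0,0,0.005,0]]' 15 | grep -E 'ee_pos|contact'
python3 -m crank '[[0,0,0,0,0,0.001,0],[0,0,0,0,0,0.002,0],[0,0,0,0,0,0.002,0],[0,0,0,0,0,0.002,0],[0,0,0,0,0,0.002,0]]'| grep -E 'ee_pos|contact'
python3 -m crank '[[0,0,0,0,0,0.001,0],[0,0,0,0,0,0.001,0],[0,0,0,0,0,0.001,0],[0,0,0,0,0,0.001,0],[0,0,0,0,0,0.001,0]]'| grep -E 'ee_pos|contact'
```

```text
ee_pos: [0.4399, -0.0976, 0.0231]
contact_force: [-0.0, 1.0, -0.0]
ee_pos: [0.4399, -0.0975, 0.0211]
contact_force: [-0.5, -0.3, -0.1]
ee_pos: [0.4398, -0.0975, 0.0201]
contact_force: [0.4, -0.1, -1.1]
```

```bash
python3 -m crank '[[0,0,0,0,0,0.001,0],[0,0,0,0,0,0.001,0],[0,0,0,0,0,0.001,0],[0,0,0,0,0,0.001,0],[0,0,0,0,0,0.001,0]]'| grep -E 'ee_pos|contact'
python3 -m crank '[[0,0,0,0,0,0.001,0],[0,0,0,0,0,0.001,0],[0,0,0,0,0,0.001,0],[0,0,0,0,0,0.001,0],[0,0,0,0,0,0.001,0]]'| grep -E 'ee_pos|contact'
python3 -m crank '[[0,0,0,0,0,0.001,0],[0,0,0,0,0,0.001,0],[0,0,0,0,0,0.001,0],[0,0,0,0,0,0.001,0],[0,0,0,0,0,0.001,0]]'| grep -E 'ee_pos|contact'
```

```text
ee_pos: [0.4399, -0.0975, 0.0191]
contact_force: [-0.3, -0.6, -1.1]
ee_pos: [0.4398, -0.0975, 0.0181]
contact_force: [0.0, 0.3, -0.8]
ee_pos: [0.44, -0.0975, 0.0173]
contact_force: [-1.2, 0.1, 5.8]
```

Contact at z = 0.0174. Release and rise.

```bash
python3 -m crank '[[0,0,0,0,0,0,0.02],[0,0,0,0,0,0,0.03],[0,0,0,0,0,0,0.04],[0,0,0,0,0,0,0.04],[0,0,0,0,0,0,0.04]]'
python3 -m crank '[[0,0,0,0,0,-0.005,0.04],[0,0,0,0,0,-0.02,0.087],[0,0,0,0,0,-0.05,0.087],[0,0,0,0,0,-0.09,0.087],[0,0,0,0,0,-0.13,0.087]]'
python3 - <<'E'
from h import *
a=bot.snapshot("side")[220:295,340:440,::-1];b=bot.snapshot("side")[205:280,230:330,::-1]
c=bot.snapshot("scene")[165:240,275:375,::-1];d=bot.snapshot("scene")[230:305,240:340,::-1]
cv2.imwrite("pics/s5.png",cv2.resize(np.vstack([np.hstack([a,b]),np.hstack([c,d])]),(800,600),interpolation=2))
print(ray("side",(279.3,232.9),.09),ray("scene",(289.9,248.6),.09),rel([.651,-.008,.15],.075))
E
```

```text
t: 9.95
ee_pos: [0.4398, -0.0975, 0.017]
tcp_rot: [0.673, 0.74, -0.0, -0.0]
contact_force: [-0.2, -0.4, -0.9]
gripper_width: 0.442
finger_force: 0.0
t: 10.45
ee_pos: [0.4393, -0.0972, 0.1484]
tcp_rot: [0.673, 0.74, -0.0, -0.001]
contact_force: [1.3, -0.1, -0.4]
gripper_width: 0.736
finger_force: 0.0
[ 0.6485909  -0.00963155] [ 0.65398627 -0.00603758] [array([ 0.0695,  0.2184, -0.0016]), array([0.11, 0.09, 1.12]), array([-1.4000e-01,  1.7000e-01, -1.7888e+02])]
```

View pics/s5.png

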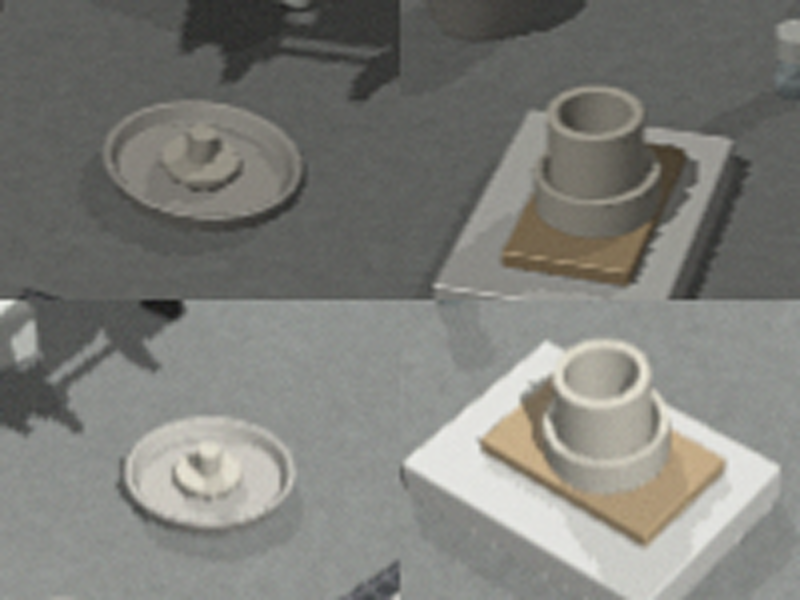

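Lid lies flat in the dish, knob up. Crucible mouth is at side (279,233), scene (290,249), so (0.651,-0.008). I'll go there and grip above the sagger rim, waiting long enough for the fingers to close.

```bash
python3 -m crank '[[0,0,0,0.01,0.03,0,0.087],[0,0,0,0.02,0.065,0,0.087],[0,0,0,0.03,0.1,0,0.087],[0,0,0,0.042,0.135,0,0.087],[0,0,0,0.054,0.17,0,0.087]]' >/dev/null
python3 -m crank '[[0,0,0,0.0095,0.03,0,0.087],[0,0,0,0.0155,0.048,0,0.087],[0,0,0,0.0155,0.048,0.01,0.087],[0,0,0,0.0155,0.048,0.03,0.087],[0,0,0,0.0155,0.048,0.05,0.087]]'
python3 -m crank '[[0,0,0,0,0,0.015,0.087],[0,0,0,0,0,0.025,0.087],[0,0,0,0,0,0.033,0.087],[0,0,0,0,0,0.033,0.087],[0,0,0,0,0,0.033,0.087]]'
python3 - <<'E'
from h import *
print(rel([.651,-.008,.0645],.075))
cv2.imwrite("pics/w6.png",bot.snapshot("wrist")[:,:,::-1])
E
```

```text
t: 11.65
ee_pos: [0.6483, -0.0082, 0.0945]
tcp_rot: [0.673, 0.74, -0.001, -0.001]
contact_force: [-0.1, 0.2, -1.5]
gripper_width: 1.001
finger_force: 0.0
t: 12.15
ee_pos: [0.6506, -0.0076, 0.0645]
tcp_rot: [0.673, 0.74, 0.0, 0.0]
contact_force: [0.0, 0.4, -0.3]
gripper_width: 0.996
finger_force: 0.0
[array([-0.0005,  0.0004,  0.    ]), array([0.05, 0.  , 1.15]), array([-0.0000e+00,  7.0000e-02, -1.7885e+02])]
```

View pics/w6.png

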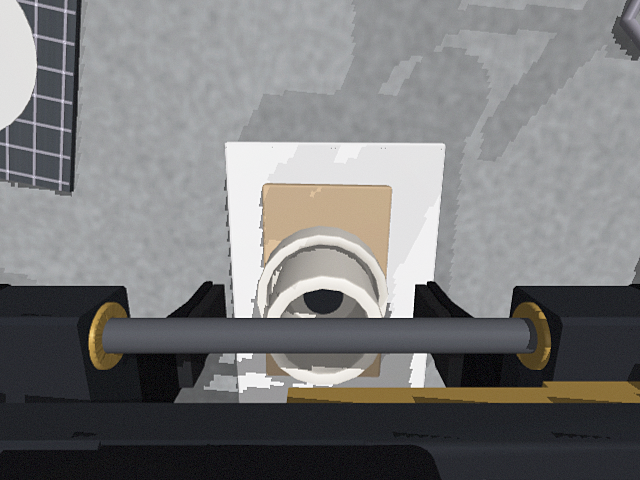

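Crucible mouth centred at about (327,331), between the fingers, with the pellet visible inside. Close.

```bash
python3 -m crank '[[0,0,0,0,0,0,0.07],[0,0,0,0,0,0,0.06],[0,0,0,0,0,0,0.05],[0,0,0,0,0,0,0.04],[0,0,0,0,0,0,0.04]]' 20
python3 -m crank '[[0,0,0,0,0,0,0.04],[0,0,0,0,0,0,0.04],[0,0,0,0,0,0,0.04],[0,0,0,0,0,0,0.04],[0,0,0,0,0,0,0.04]]' 20
python3 - <<'E'
from h import *
for c in("side","scene"):
    pass
print(rel([.465,-.355,.15]))
E
```

```text
t: 12.7
ee_pos: [0.6503, -0.0077, 0.0641]
tcp_rot: [0.673, 0.74, 0.0, 0.0]
contact_force: [-0.1, -0.7, -1.0]
gripper_width: 0.632
finger_force: 0.0
t: 13.2
ee_pos: [0.6506, -0.0076, 0.0642]
tcp_rot: [0.673, 0.74, 0.0, 0.0]
contact_force: [1.5, 0.2, 0.2]
gripper_width: 0.564
finger_force: 20.0
[array([-0.3283, -0.2177, -0.086 ])]
```

Gripped at 49 mm. Lift straight up, then carry smoothly to the balance.

```bash
python3 -m crank '[[0,0,0,0,0,-0.004,0.04],[0,0,0,0,0,-0.012,0.04],[0,0,0,0,0,-0.024,0.04],[0,0,0,0,0,-0.038,0.04],[0,0,0,0,0,-0.052,0.04]]'
python3 -m crank '[[0,0,0,0,0,-0.014,0.04],[0,0,0,0,0,-0.026,0.04],[0,0,0,-0.005,-0.003,-0.034,0.04],[0,0,0,-0.015,-0.01,-0.034,0.04],[0,0,0,-0.03,-0.02,-0.034,0.04]]'
python3 -m crank '[[0,0,0,-0.02,-0.013,0,0.04],[0,0,0,-0.043,-0.028,0,0.04],[0,0,0,-0.066,-0.043,0,0.04],[0,0,0,-0.089,-0.058,0,0.04],[0,0,0,-0.112,-0.073,0,0.04]]' |grep -E 'ee|fin'
python3 -m crank '[[0,0,0,-0.023,-0.015,0,0.04],[0,0,0,-0.046,-0.03,0,0.04],[0,0,0,-0.069,-0.045,0,0.04],[0,0,0,-0.092,-0.06,0,0.04],[0,0,0,-0.113,-0.074,0,0.04]]'|grep -E 'ee|fin'
python3 - <<'E'
from h import *
print(rel([.4675,-.355,.15]))
E
```

```text
t: 13.7
ee_pos: [0.6504, -0.0076, 0.1177]
tcp_rot: [0.673, 0.74, 0.0, 0.0]
contact_force: [0.0, -0.2, -1.0]
gripper_width: 0.567
finger_force: 20.0
t: 14.2
ee_pos: [0.6325, -0.0397, 0.1499]
tcp_rot: [0.672, 0.74, -0.0, -0.0]
contact_force: [-0.3, 0.3, -1.3]
gripper_width: 0.56
finger_force: 20.0
ee_pos: [0.5691, -0.16, 0.1492]
finger_force: 20.0
ee_pos: [0.5058, -0.2795, 0.1493]
finger_force: 20.0
[array([-0.0716, -0.0452, -0.0006])]
```

```bash
python3 -m crank '[[0,0,0,-0.02,-0.013,0,0.04],[0,0,0,-0.04,-0.026,0,0.04],[0,0,0,-0.056,-0.036,0,0.04],[0,0,0,-0.067,-0.043,0,0.04],[0,0,0,-0.0716,-0.0452,0,0.04]]' |grep -E 'ee|fin'
python3 -m crank '[[0,0,0,0,0,0.006,0.04],[0,0,0,0,0,0.018,0.04],[0,0,0,0,0,0.032,0.04],[0,0,0,0,0,0.045,0.04],[0,0,0,0,0,0.052,0.04]]'|grep -E 'ee|fin'
python3 -m crank '[[0,0,0,0,0,0.004,0.04],[0,0,0,0,0,0.008,0.04],[0,0,0,0,0,0.011,0.04],[0,0,0,0,0,0.013,0.04],[0,0,0,0,0,0.013,0.04]]'
python3 - <<'E'
from h import *
print(rel([.4675,-.355,.0765]))
a=bot.snapshot("side")[140:230,335:455,::-1];b=bot.snapshot("scene")[120:210,180:300,::-1]
cv2.imwrite("pics/s7.png",cv2.resize(np.hstack([a,b]),(800,300),interpolation=2))
E
```

```text
ee_pos: [0.4681, -0.3547, 0.1495]
finger_force: 20.0
ee_pos: [0.4693, -0.3517, 0.0958]
finger_force: 20.0
t: 16.7
ee_pos: [0.47, -0.353, 0.0851]
tcp_rot: [0.673, 0.74, -0.0, 0.0]
contact_force: [-0.2, -0.2, -0.8]
gripper_width: 0.564
finger_force: 20.0
[array([-0.0018, -0.0026,  0.0086])]
```

View pics/s7.png

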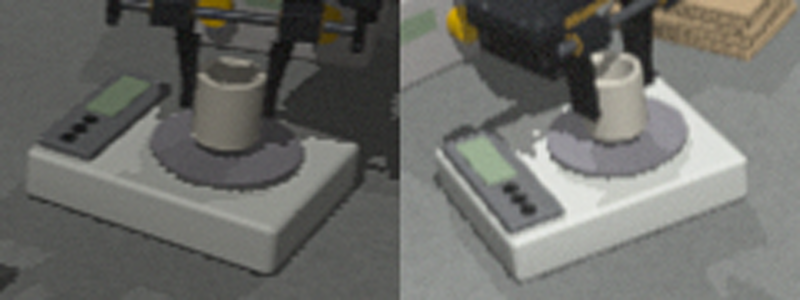

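The crucible hovers over the pan's middle in both views. Lower the last ~8 mm gently.

```bash
python3 -m crank '[[0,0,0,0,0,0.0015,0.04],[0,0,0,0,0,0.003,0.04],[0,0,0,0,0,0.0045,0.04],[0,0,0,0,0,0.006,0.04],[0,0,0,0,0,0.0065,0.04]]' |grep -E 'ee|con'
python3 -m crank '[[0,0,0,0,0,0.0005,0.04],[0,0,0,0,0,0.001,0.04],[0,0,0,0,0,0.001,0.04],[0,0,0,0,0,0.001,0.04],[0,0,0,0,0,0.001,0.04]]'|grep -E 'ee|con'
python3 -m crank '[[0,0,0,0,0,0.0005,0.04],[0,0,0,0,0,0.001,0.04],[0,0,0,0,0,0.001,0.04],[0,0,0,0,0,0.001,0.04],[0,0,0,0,0,0.001,0.04]]'|grep -E 'ee|con'
```

```text
ee_pos: [0.4699, -0.3529, 0.0783]
contact_force: [-0.2, -0.7, -2.0]
ee_pos: [0.47, -0.3529, 0.0776]
contact_force: [-0.9, 0.3, -1.0]
ee_pos: [0.47, -0.3529, 0.0766]
contact_force: [-0.9, 0.1, -0.3]
```

```bash
python3 -m crank '[[0,0,0,0,0,0.0005,0.04],[0,0,0,0,0,0.001,0.04],[0,0,0,0,0,0.001,0.04],[0,0,0,0,0,0.001,0.04],[0,0,0,0,0,0.001,0.04]]'|grep -E 'ee|con'
```

```text
ee_pos: [0.4701, -0.3529, 0.0761]
contact_force: [-1.7, 1.3, 6.5]
```

```bash
python3 -m crank '[[0,0,0,0,0,0,0.052],[0,0,0,0,0,0,0.056],[0,0,0,0,0,0,0.065],[0,0,0,0,0,0,0.075],[0,0,0,0,0,0,0.075]]'
python3 -m crank '[[0,0,0,0,0,-0.005,0.08],[0,0,0,0,0,-0.02,0.087],[0,0,0,0,0,-0.04,0.087],[0,0,0,0,0,-0.065,0.087],[0,0,0,0,0,-0.09,0.087]]'
python3 - <<'E'
from h import *
cv2.imwrite("pics/s8.png",np.vstack([np.hstack([cv2.resize(bot.snapshot(c)[y:y+75,x:x+100,::-1],(400,300),interpolation=2) for c,x,y in v]) for v in ((("side",350,145),("scene",195,125)),(("side",230,220),("scene",240,235)))]))
print(rel([.651,-.0085,.15],.075))
E
```

```text
t: 19.3
ee_pos: [0.47, -0.3529, 0.0754]
tcp_rot: [0.673, 0.74, 0.0, 0.0]
contact_force: [-0.8, -0.1, -0.1]
gripper_width: 0.816
finger_force: 0.0
t: 19.8
ee_pos: [0.4702, -0.3529, 0.1677]
tcp_rot: [0.673, 0.74, 0.0, 0.001]
contact_force: [-0.4, -0.7, 0.3]
gripper_width: 0.995
finger_force: 0.0
[array([0.326 , 0.2125, 0.0167]), array([0.09, 0.1 , 1.14]), array([-1.6000e-01,  1.3000e-01, -1.7886e+02])]
```

View pics/s8.png

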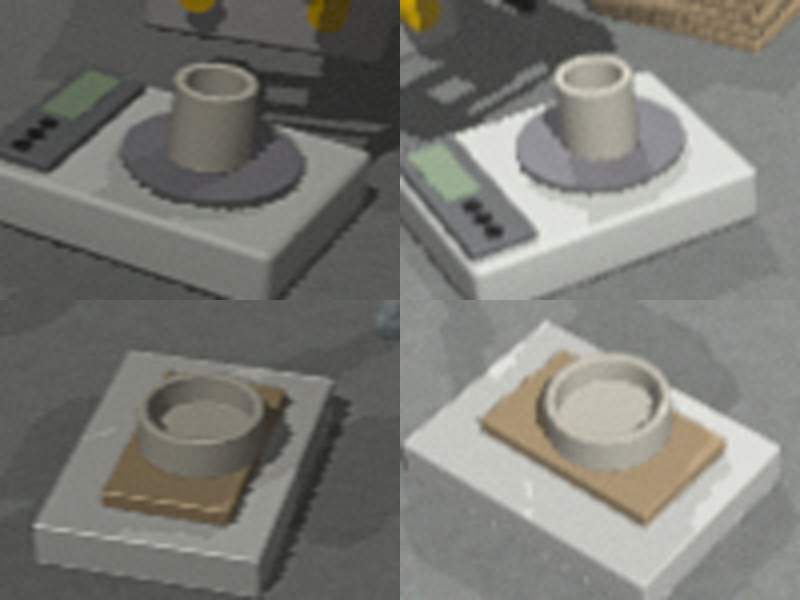

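Crucible stands upright in the pan's middle. Sagger rim centre: side (280.4,247.8), scene (291.7,259). Return above it.

```bash
python3 -m crank '[[0,0,0,0.025,0.016,0,0.087],[0,0,0,0.055,0.036,0,0.087],[0,0,0,0.09,0.058,0,0.087],[0,0,0,0.125,0.081,0,0.087],[0,0,0,0.16,0.104,0,0.087]]' >/dev/null
python3 -m crank '[[0,0,0,0.035,0.023,0,0.087],[0,0,0,0.07,0.046,0,0.087],[0,0,0,0.105,0.069,0,0.087],[0,0,0,0.135,0.088,0,0.087],[0,0,0,0.16,0.104,0,0.087]]' >/dev/null
python3 -m crank '[[0,0,0,0.006,0.0045,0.017,0.087],[0,0,0,0.006,0.0045,0.03,0.087],[0,0,0,0.006,0.0045,0.045,0.087],[0,0,0,0.006,0.0045,0.045,0.087],[0,0,0,0.006,0.0045,0.045,0.087]]'
python3 - <<'E'
from h import *
print(ray("side",(280.4,247.8),.057),ray("scene",(291.7,259),.057),rel([.651,-.0085,.12],.075))
cv2.imwrite("pics/w9.png",bot.snapshot("wrist")[:,:,::-1]);P=bot.camera_params("wrist")
import json;json.dump({k:np.array(v).tolist() for k,v in P.items()},open("w1.json","w"))
E
```

```text
t: 21.5
ee_pos: [0.6499, -0.0102, 0.1197]
tcp_rot: [0.674, 0.739, -0.001, -0.0]
contact_force: [0.1, 0.1, 0.5]
gripper_width: 0.999
finger_force: 0.0
[ 0.64546111 -0.00578559] [ 0.64995279 -0.00717345] [array([ 0.0016,  0.0013, -0.0003]), array([-0.1 ,  0.04,  1.01]), array([-6.0000e-02, -1.6000e-01, -1.7899e+02])]
```

View pics/w9.png

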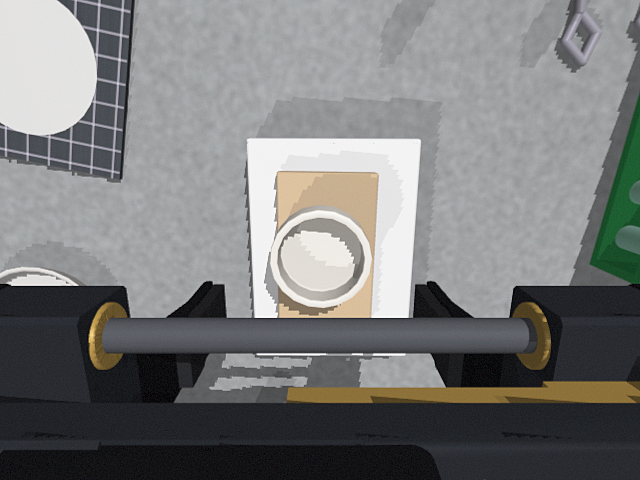

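Sagger rim centre at (321.5,257), tile's far corners at (277,172) and (379,173).

Run:
```python
from h import *
import json
P=json.load(open("w1.json"))
c=ray("wrist",(321.5,257),.057,P);print(c,[ray("wrist",p,.035,P).round(4).tolist() for p in((277,172),(379,173))])
print(rel([*c,.039]),rel([.648,-.0075,.039]))
```

```text
[ 0.65232019 -0.0061787 ] [[0.6192, 0.0415], [0.6847, 0.0469]]
[array([0.0033, 0.0021, 0.0815])] [array([ 0.0024, -0.0023,  0.0815])]
```

```bash
python3 -m crank '[[0,0,0,0.003,0.001,0.01,0.087],[0,0,0,0.003,0.001,0.03,0.087],[0,0,0,0.003,0.001,0.045,0.087],[0,0,0,0.003,0.001,0.055,0.087],[0,0,0,0.003,0.001,0.055,0.087]]' 25
python3 -m crank '[[0,0,0,0,0,0.008,0.087],[0,0,0,0,0,0.016,0.087],[0,0,0,0,0,0.022,0.087],[0,0,0,0,0,0.026,0.087],[0,0,0,0,0,0.026,0.087]]'
python3 - <<'E'
from h import *
print(rel([.651,-.0065,.039]))
E
python3 -m crank '[[0,0,0,0,0,0,0.08],[0,0,0,0,0,0,0.072],[0,0,0,0,0,0,0.064],[0,0,0,0,0,0,0.055],[0,0,0,0,0,0,0.055]]'
python3 -m crank '[[0,0,0,0,0,0,0.055],[0,0,0,0,0,0,0.055],[0,0,0,0,0,0,0.055],[0,0,0,0,0,0,0.055],[0,0,0,0,0,0,0.055]]'
```

```text
t: 22.05
ee_pos: [0.6502, -0.0054, 0.0637]
tcp_rot: [0.673, 0.74, -0.001, -0.001]
contact_force: [-0.1, -0.8, -0.6]
gripper_width: 1.001
finger_force: 0.0
t: 22.55
ee_pos: [0.6509, -0.0052, 0.0389]
tcp_rot: [0.673, 0.74, -0.0, -0.0]
contact_force: [0.6, 0.1, -0.6]
gripper_width: 0.999
finger_force: 0.0
[array([-0.0013, -0.    , -0.0001])]
t: 23.05
ee_pos: [0.6512, -0.0052, 0.0398]
tcp_rot: [0.673, 0.74, -0.0, 0.0]
contact_force: [-1.2, -1.0, 2.0]
gripper_width: 0.718
finger_force: 27.9
t: 23.55
ee_pos: [0.6512, -0.0052, 0.0398]
tcp_rot: [0.673, 0.74, -0.0, 0.0]
contact_force: [-3.2, 0.2, 4.5]
gripper_width: 0.719
finger_force: 28.0
```

Held at ~63 mm. Lift a little and look.

```bash
python3 -m crank '[[0,0,0,0,0,-0.003,0.055],[0,0,0,0,0,-0.008,0.055],[0,0,0,0,0,-0.015,0.055],[0,0,0,0,0,-0.023,0.055],[0,0,0,0,0,-0.03,0.055]]'
python3 - <<'E'
from h import *
print(rel([.444,.0945,.1]))
cv2.imwrite("pics/s10.png",np.hstack([cv2.resize(bot.snapshot(c)[y:y+90,x:x+120,::-1],(400,300),interpolation=2) for c,x,y in (("side",220,200),("scene",230,210))]))
E
```

```text
t: 24.05
ee_pos: [0.6517, -0.005, 0.0705]
tcp_rot: [0.673, 0.74, 0.0, 0.0]
contact_force: [-0.4, 0.4, -1.1]
gripper_width: 0.718
finger_force: 27.8
[array([ 0.1188, -0.1973, -0.0297])]
```

View pics/s10.png

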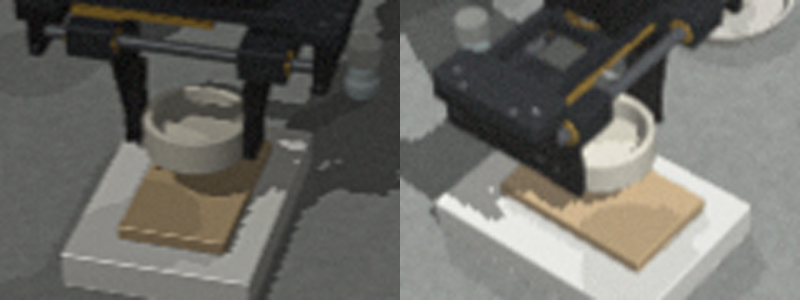

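Sagger is held level and the tile stayed in place. Carry to the gauze.

```bash
python3 -m crank '[[0,0,0,0,0,-0.01,0.055],[0,0,0,0.006,-0.01,-0.02,0.055],[0,0,0,0.015,-0.025,-0.03,0.055],[0,0,0,0.027,-0.045,-0.03,0.055],[0,0,0,0.039,-0.065,-0.03,0.055]]' |grep -E ee
python3 -m crank '[[0,0,0,0.0135,-0.0225,0,0.055],[0,0,0,0.027,-0.045,0,0.055],[0,0,0,0.041,-0.068,0,0.055],[0,0,0,0.054,-0.09,0,0.055],[0,0,0,0.064,-0.106,0,0.055]]' |grep -E ee
python3 -m crank '[[0,0,0,0.01,-0.017,0.005,0.055],[0,0,0,0.0158,-0.0263,0.02,0.055],[0,0,0,0.0158,-0.0263,0.04,0.055],[0,0,0,0.0158,-0.0263,0.06,0.055],[0,0,0,0.0158,-0.0263,0.075,0.055]]'
python3 -m crank '[[0,0,0,0,0,0.002,0.055],[0,0,0,0,0,0.004,0.055],[0,0,0,0,0,0.006,0.055],[0,0,0,0,0,0.006,0.055],[0,0,0,0,0,0.006,0.055]]'
python3 - <<'E'
from h import *
print(rel([.444,.0945,.0095]))
cv2.imwrite("pics/s11.png",np.hstack([cv2.resize(bot.snapshot(c)[y:y+90,x:x+120,::-1],(400,300),interpolation=2) for c,x,y in (("side",305,270),("scene",330,195))]))
E
```

```text
ee_pos: [0.5818, 0.0284, 0.1006]
ee_pos: [0.4689, 0.0821, 0.1001]
t: 25.65
ee_pos: [0.4428, 0.0946, 0.0244]
tcp_rot: [0.672, 0.74, -0.0, 0.0]
contact_force: [-0.8, -0.2, -1.6]
gripper_width: 0.714
finger_force: 27.8
t: 26.15
ee_pos: [0.444, 0.0945, 0.0191]
tcp_rot: [0.673, 0.74, 0.0, 0.0]
contact_force: [0.3, -0.0, -1.8]
gripper_width: 0.719
finger_force: 27.8
[array([ 0.    , -0.    ,  0.0096])]
```

View pics/s11.png

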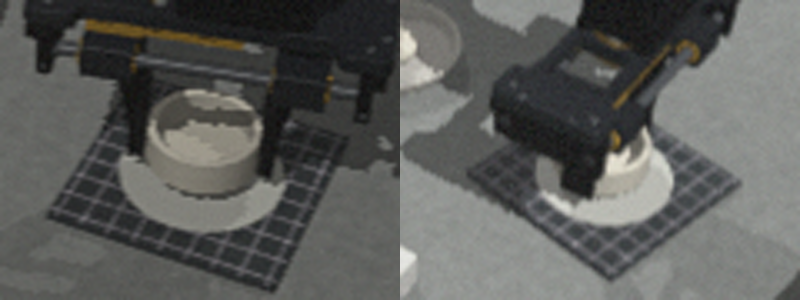

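Sagger hovers level over the pale centre; its rim centre is at side (366.5,308.4).

```bash
python3 - <<'E'
from h import *
print(ray("side",(366.5,308.4),.037),ray("side",(366,322.5),.005))
E
python3 -m crank '[[0,0,0,0,0,0.002,0.055],[0,0,0,0,0,0.004,0.055],[0,0,0,0,0,0.006,0.055],[0,0,0,0,0,0.0075,0.055],[0,0,0,0,0,0.0075,0.055]]'|grep -E 'ee|con'
python3 -m crank '[[0,0,0,0,0,0.0005,0.055],[0,0,0,0,0,0.001,0.055],[0,0,0,0,0,0.001,0.055],[0,0,0,0,0,0.001,0.055],[0,0,0,0,0,0.001,0.055]]'|grep -E 'ee|con'
```

```text
[0.4412681  0.09308959] [0.43952564 0.09544983]
ee_pos: [0.4434, 0.0944, 0.0107]
contact_force: [1.2, 0.3, -1.3]
ee_pos: [0.4437, 0.0944, 0.0101]
contact_force: [0.3, -0.9, -0.7]
```

```bash
python3 -m crank '[[0,0,0,0,0,0.0005,0.055],[0,0,0,0,0,0.001,0.055],[0,0,0,0,0,0.001,0.055],[0,0,0,0,0,0.001,0.055],[0,0,0,0,0,0.001,0.055]]'|grep -E 'ee|con'
python3 -m crank '[[0,0,0,0,0,0.0005,0.055],[0,0,0,0,0,0.0005,0.055],[0,0,0,0,0,0.0005,0.055],[0,0,0,0,0,0.0005,0.055],[0,0,0,0,0,0.0005,0.055]]'|grep -E 'ee|con'
```

```text
ee_pos: [0.4438, 0.0944, 0.0097]
contact_force: [-1.8, -0.8, 7.5]
ee_pos: [0.4437, 0.0944, 0.0096]
contact_force: [-3.3, -1.4, 12.7]
```

```bash
python3 -m crank '[[0,0,0,0,0,-0.0005,0.066],[0,0,0,0,0,-0.0005,0.072],[0,0,0,0,0,-0.0005,0.08],[0,0,0,0,0,-0.0005,0.087],[0,0,0,0,0,-0.0005,0.087]]'
python3 -m crank '[[0,0,0,0,0,-0.005,0.087],[0,0,0,0,0,-0.02,0.087],[0,0,0,0,0,-0.04,0.087],[0,0,0,0,0,-0.07,0.087],[0,0,0,0,0,-0.1,0.087]]'
python3 - <<'E'
from h import *
cv2.imwrite("pics/s12.png",np.vstack([np.hstack([cv2.resize(bot.snapshot(c)[y:y+90,x:x+120,::-1],(400,300),interpolation=2) for c,x,y in v]) for v in ((("side",305,270),("scene",330,195)),(("side",220,210),("scene",230,220)))]))
print(rel([.653,-.011,.11],.08))
E
```

```text
t: 28.75
ee_pos: [0.4436, 0.0944, 0.0089]
tcp_rot: [0.673, 0.74, -0.0, -0.0]
contact_force: [0.3, 0.2, -0.1]
gripper_width: 0.973
finger_force: 0.0
t: 29.25
ee_pos: [0.4431, 0.0945, 0.11]
tcp_rot: [0.673, 0.74, -0.0, -0.0]
contact_force: [1.1, -0.9, 0.1]
gripper_width: 1.0
finger_force: 0.0
[array([-0.1245,  0.1983, -0.0002]), array([0.08, 0.03, 0.84]), array([-5.0000e-02,  1.2000e-01, -1.7916e+02])]
```

View pics/s12.png

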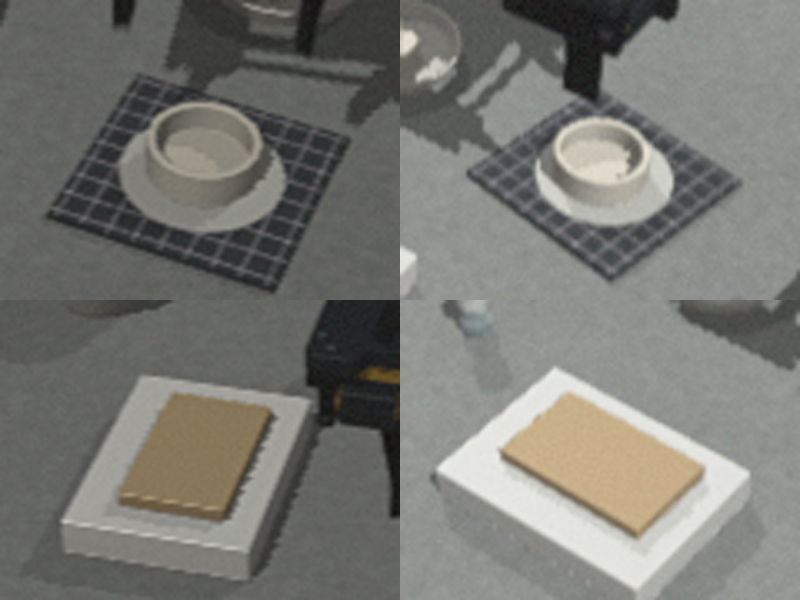

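Sagger stands level near the middle of the gauze, and the tile is clear. I miscounted: that was picture 15, one over the limit of 14. I'll view no more and work from numeric segmentation only.

```bash
python3 -m crank '[[0,0,0,-0.02,0.032,-0.02,0.087],[0,0,0,-0.045,0.0715,-0.04,0.087],[0,0,0,-0.07,0.111,-0.06,0.087],[0,0,0,-0.095,0.151,-0.08,0.087],[0,0,0,-0.115,0.183,-0.1,0.087]]' >/dev/null
python3 -m crank '[[0,0,0,-0.0095,0.0153,0,0.087],[0,0,0,-0.0095,0.0153,0,0.087],[0,0,0,-0.0095,0.0153,0,0.087],[0,0,0,-0.0095,0.0153,0,0.087],[0,0,0,-0.0095,0.0153,0,0.087]]' |grep ee
cat > seg.py <<'E'
from h import *
def rect(cam,guess,z,lo=(8,45,60),hi=(28,200,255)):
    P=bot.camera_params(cam);im=bot.snapshot(cam)
    hsv=cv2.cvtColor(im,cv2.COLOR_RGB2HSV);m=cv2.morphologyEx(cv2.inRange(hsv,lo,hi),cv2.MORPH_OPEN,np.ones((3,3)))
    n,l,st,_=cv2.connectedComponentsWithStats(m);g=proj(cam,[*guess,z],P).astype(int)
    print(cam,"seed",g,"hsv",hsv[g[1],g[0]],"lab",l[g[1],g[0]],st[l[g[1],g[0]]])
    c=max(cv2.findContours((l==l[g[1],g[0]]).astype(np.uint8),0,1)[0],key=cv2.contourArea)[:,0]
    w=np.array([ray(cam,p,z,P) for p in c],np.float32)*1000
    r=cv2.minAreaRect(w);print("  rect mm",np.round(r[0],1),np.round(r[1],1),round(r[2],1),"corners",cv2.boxPoints(r).round(0).tolist())
E
python3 - <<'E'
from seg import *
print(rel([.653,-.011,.21],.08))
for c in("wrist","side","scene"):rect(c,(.653,-.011),.035)
rect("scene",(.483,.398),.064)
E
```

```text
ee_pos: [0.6516, -0.0097, 0.2085]
[array([-0.0014,  0.0013, -0.0015]), array([-0.09,  0.  ,  0.97]), array([-1.0000e-02, -1.4000e-01, -1.7903e+02])]
wrist seed [320 226] hsv [ 17  71 224] lab 1 [ 286  165   75  120 8592]
  rect mm [654.6 -10.7] [ 65.3 109.7] 4.4 corners [[618.0, 41.0], [626.0, -68.0], [691.0, -63.0], [683.0, 46.0]]
side seed [278 254] hsv [ 17  90 127] lab 25 [ 256  238   45   38 1175]
  rect mm [650.3  -7. ] [ 68.4 119.9] 4.4 corners [[612.0, 50.0], [621.0, -69.0], [689.0, -64.0], [680.0, 55.0]]
scene seed [289 266] hsv [ 17  80 202] lab 12 [ 261  248   60   43 1369]
  rect mm [655.6  -7.6] [ 69.3 112.6] 4.6 corners [[617.0, 46.0], [626.0, -67.0], [695.0, -61.0], [686.0, 51.0]]
scene seed [520 314] hsv [ 22  73 207] lab 13 [ 443  267  154  124 9732]
  rect mm [504.9 396.4] [160.2 229.6] 0.9 corners [[423.0, 510.0], [427.0, 280.0], [587.0, 283.0], [583.0, 512.0]]
```

The tile is well resolved by all cameras: centre (0.6545,-0.0105), yaw 4.4°. Brick centre is about (0.4825,0.397), yaw ~0.9°. Descend on the tile.

```bash
python3 -m crank '[[0,0,1.1,-0.001,0.003,0.02,0.087],[0,0,1.1,-0.001,0.003,0.05,0.087],[0,0,1.1,-0.001,0.003,0.085,0.087],[0,0,1.1,-0.001,0.003,0.115,0.087],[0,0,1.1,-0.001,0.003,0.135,0.087]]' 30 | grep -E 'ee|con'
python3 -m crank '[[0,0,0,0,0,0.008,0.087],[0,0,0,0,0,0.012,0.087],[0,0,0,0,0,0.014,0.087],[0,0,0,0,0,0.014,0.087],[0,0,0,0,0,0.014,0.087]]' | grep -E 'ee|con'
python3 - <<'E'
from h import *
print(rel([.6545,-.0105,.028],.077))
E
```

```text
ee_pos: [0.6546, -0.0117, 0.0717]
contact_force: [0.6, -0.4, 0.1]
ee_pos: [0.6567, -0.0113, 0.0612]
contact_force: [0.1, -1.2, 0.4]
[array([ 0.001 , -0.0022,  0.0332]), array([ 0.11,  0.02, -0.07]), array([ 2.0000e-02, -1.8000e-01,  1.7993e+02])]
```

```bash
python3 -m crank '[[0,0,0,0.001,-0.002,0.01,0.087],[0,0,0,0.001,-0.002,0.02,0.087],[0,0,0,0.001,-0.002,0.027,0.087],[0,0,0,0.001,-0.002,0.03,0.087],[0,0,0,0.001,-0.002,0.032,0.087]]' 30 | grep -E 'ee|con'
python3 -m crank '[[0,0,0,0,0,0,0.08],[0,0,0,0,0,0,0.074],[0,0,0,0,0,0,0.07],[0,0,0,0,0,0,0.06],[0,0,0,0,0,0,0.06]]'
python3 -m crank '[[0,0,0,0,0,0,0.06],[0,0,0,0,0,0,0.06],[0,0,0,0,0,0,0.06],[0,0,0,0,0,0,0.06],[0,0,0,0,0,0,0.06]]'
```

```text
ee_pos: [0.6536, -0.0106, 0.0273]
contact_force: [-0.5, -0.4, 0.8]
t: 32.65
ee_pos: [0.654, -0.0106, 0.0283]
tcp_rot: [0.68, 0.733, 0.0, 0.0]
contact_force: [-0.1, 0.4, 0.1]
gripper_width: 0.751
finger_force: 30.0
t: 33.15
ee_pos: [0.654, -0.0106, 0.0283]
tcp_rot: [0.68, 0.733, 0.0, 0.0]
contact_force: [-1.3, 0.0, 2.8]
gripper_width: 0.753
finger_force: 30.0
```

```bash
python3 -m crank '[[0,0,0,0,0,-0.003,0.06],[0,0,0,0,0,-0.009,0.06],[0,0,0,0,0,-0.018,0.06],[0,0,0,0,0,-0.03,0.06],[0,0,0,0,0,-0.045,0.06]]' | grep -E 'ee|con|wid|fing'
python3 -m crank '[[0,0,0,0,0,-0.015,0.06],[0,0,0,0,0,-0.03,0.06],[0,0,0,0,0,-0.045,0.06],[0,0,0,0,0,-0.058,0.06],[0,0,0,0,0,-0.065,0.06]]' | grep -E 'ee|con|wid|fing'
python3 - <<'E'
from seg import *
print(rel([.4825,.397,.138],.0157))
for c in("wrist","side"):rect(c,(.654,-.03),.145)
E
```

```text
ee_pos: [0.6537, -0.0106, 0.0739]
contact_force: [-0.1, -0.7, -1.5]
gripper_width: 0.758
finger_force: 30.0
ee_pos: [0.6545, -0.0104, 0.14]
contact_force: [0.5, -0.0, -1.9]
gripper_width: 0.749
finger_force: 30.0
[array([ 0.4193, -0.1407,  0.0016]), array([0.13, 0.01, 3.44]), array([-1.0000e-02,  2.0000e-01, -1.7656e+02])]
wrist seed [313 346] hsv [116  19  94] lab 0 [     0      0    640    480 272562]
  rect mm [655.2   3.2] [330.4 218.6] 4.1 corners [[483.0, 100.0], [498.0, -118.0], [828.0, -94.0], [812.0, 124.0]]
side seed [279 203] hsv [ 20  86 131] lab 33 [ 252  192   41   37 1104]
  rect mm [653.4  -9.1] [ 69.6 122.9] 4.8 corners [[614.0, 49.0], [624.0, -73.0], [693.0, -67.0], [683.0, 55.0]]
```

The side view confirms the tile is lifted, level and centred in the grip. Carry it over the brick.

```bash
python3 -m crank '[[0,0,0,0.01,-0.0034,0,0.06],[0,0,0,0.028,-0.0094,0,0.06],[0,0,0,0.05,-0.0168,0,0.06],[0,0,0,0.074,-0.0248,0,0.06],[0,0,0,0.098,-0.0329,0,0.06]]' | grep -E 'ee|fing'
python3 -m crank '[[0,0,0,0.025,-0.0084,0,0.06],[0,0,0,0.05,-0.0168,0,0.06],[0,0,0,0.075,-0.0252,0,0.06],[0,0,0,0.1,-0.0336,0,0.06],[0,0,0,0.125,-0.0419,0,0.06]]' | grep -E 'ee|fing'
python3 -m crank '[[0,0,0,0.025,-0.0084,0,0.06],[0,0,0,0.05,-0.0168,0,0.06],[0,0,0,0.075,-0.0252,0,0.06],[0,0,0,0.1,-0.0336,0,0.06],[0,0,0,0.123,-0.0413,0,0.06]]' | grep -E 'ee|fing'
python3 -m crank '[[0,0,0.7,0.025,-0.0084,0,0.06],[0,0,1.5,0.046,-0.0154,0,0.06],[0,0,2.3,0.061,-0.0205,0,0.06],[0,0,3,0.07,-0.0235,0,0.06],[0,0,3.4,0.073,-0.0246,0,0.06]]' | grep -E 'ee|fing'
python3 -m crank '[[0,0,0,0,0,0,0.06],[0,0,0,0,0,0,0.06],[0,0,0,0,0,0,0.06],[0,0,0,0,0,0,0.06],[0,0,0,0,0,0,0.06]]' | grep -E 'ee|fing'
python3 - <<'E'
from seg import *
print(rel([.4825,.397,.138],.0157))
for y in(.48,.5):rect("wrist",(.49,y),.064,(8,35,60))
rect("side",(.48,.35),.145)
E
```

```text
ee_pos: [0.6117, 0.0875, 0.1373]
finger_force: 30.0
ee_pos: [0.5599, 0.2088, 0.1374]
finger_force: 30.0
ee_pos: [0.5089, 0.3282, 0.1375]
finger_force: 30.0
ee_pos: [0.4797, 0.3982, 0.1377]
finger_force: 30.0
ee_pos: [0.4822, 0.3961, 0.138]
finger_force: 30.0
[array([0.0009, 0.0003, 0.    ]), array([ 0.01,  0.01, -0.01]), array([ 2.0000e-02, -1.0000e-02,  1.7999e+02])]
wrist seed [333 122] hsv [ 22  45 241] lab 1 [  221    67   196   251 44717]
  rect mm [482.  431.8] [112.7 156.6] 0.7 corners [[425.0, 509.0], [427.0, 353.0], [539.0, 354.0], [537.0, 511.0]]
wrist seed [334  86] hsv [ 22  50 241] lab 1 [  222    67   195   251 44724]
  rect mm [482. 432.] [112.7 156.6] 0.8 corners [[425.0, 509.0], [427.0, 353.0], [539.0, 354.0], [537.0, 511.0]]
side seed [299 360] hsv [16 63 61] lab 12 [278 351  31  11 149]
  rect mm [491.  345.3] [44.3  9. ] 0.7 corners [[469.0, 350.0], [469.0, 341.0], [513.0, 341.0], [513.0, 350.0]]
```

The wrist view puts the brick at x = 0.482, centre y = 0.395 and yaw 0.8°, so the tool is aligned. Lower.

```bash
python3 -m crank '[[0,0,0,0,0,0.008,0.06],[0,0,0,0,0,0.02,0.06],[0,0,0,0,0,0.034,0.06],[0,0,0,0,0,0.046,0.06],[0,0,0,0,0,0.053,0.06]]' | grep -E 'ee|con'
python3 -m crank '[[0,0,0,0,0,0.004,0.06],[0,0,0,0,0,0.008,0.06],[0,0,0,0,0,0.011,0.06],[0,0,0,0,0,0.0125,0.06],[0,0,0,0,0,0.0125,0.06]]' | grep -E 'ee|con'
python3 -m crank '[[0,0,0,0,0,0.0005,0.06],[0,0,0,0,0,0.001,0.06],[0,0,0,0,0,0.0015,0.06],[0,0,0,0,0,0.0015,0.06],[0,0,0,0,0,0.0015,0.06]]' | grep -E 'ee|con'
python3 -m crank '[[0,0,0,0,0,0.0005,0.06],[0,0,0,0,0,0.001,0.06],[0,0,0,0,0,0.001,0.06],[0,0,0,0,0,0.001,0.06],[0,0,0,0,0,0.001,0.06]]' | grep -E 'ee|con'
```

```text
ee_pos: [0.4811, 0.3958, 0.0828]
contact_force: [0.5, 0.2, -2.1]
ee_pos: [0.4819, 0.3966, 0.0726]
contact_force: [0.1, -0.2, -1.7]
ee_pos: [0.4818, 0.3966, 0.0711]
contact_force: [-0.9, -0.1, -2.5]
ee_pos: [0.4818, 0.3966, 0.07]
contact_force: [-0.8, 0.3, -2.1]
```

```bash
for i in 1; do python3 -m crank '[[0,0,0,0,0,0.0005,0.06],[0,0,0,0,0,0.001,0.06],[0,0,0,0,0,0.0015,0.06],[0,0,0,0,0,0.0015,0.06],[0,0,0,0,0,0.0015,0.06]]' | grep -E 'ee|con'; done
python3 -m crank '[[0,0,0,0,0,0.0005,0.06],[0,0,0,0,0,0.001,0.06],[0,0,0,0,0,0.001,0.06],[0,0,0,0,0,0.001,0.06],[0,0,0,0,0,0.001,0.06]]' | grep -E 'ee|con'
```

```text
ee_pos: [0.4819, 0.3966, 0.0685]
contact_force: [-0.1, -0.0, -2.2]
ee_pos: [0.4818, 0.3966, 0.0675]
contact_force: [0.1, -0.9, -1.1]
```

```bash
python3 -m crank '[[0,0,0,0,0,0.0005,0.06],[0,0,0,0,0,0.0008,0.06],[0,0,0,0,0,0.0008,0.06],[0,0,0,0,0,0.0008,0.06],[0,0,0,0,0,0.0008,0.06]]' | grep -E 'ee|con'
```

```text
ee_pos: [0.4819, 0.3966, 0.0673]
contact_force: [-1.3, -2.1, 6.0]
```

Contact. Release, rise and check.

```bash
python3 -m crank '[[0,0,0,0,0,0,0.068],[0,0,0,0,0,0,0.073],[0,0,0,0,0,0,0.08],[0,0,0,0,0,0,0.087],[0,0,0,0,0,0,0.087]]' | grep -E 'ee|con|wid|fing'
python3 -m crank '[[0,0,0,0,0,-0.005,0.087],[0,0,0,0,0,-0.02,0.087],[0,0,0,0,0,-0.05,0.087],[0,0,0,0,0,-0.09,0.087],[0,0,0,0,0,-0.13,0.087]]' | grep -E 'ee|con|wid|fing'
python3 -m crank '[[0,0,0,0,0,0,0.087],[0,0,0,0,0,0,0.087],[0,0,0,0,0,0,0.087],[0,0,0,0,0,0,0.087],[0,0,0,0,0,0,0.087]]' | grep -E '^t'
python3 - <<'E'
from seg import *
rect("wrist",(.482,.397),.074,(10,60,60),(19,200,255))
rect("wrist",(.482,.47),.064,(20,30,60),(28,200,255))
# sanity: pieces still where they were left (pixel change since s12 view is compared)
for c,x,y in(("side",305,270),):
    a=cv2.resize(cv2.imread("pics/s12.png")[:300,:400],(120,90),interpolation=3);b=bot.snapshot(c)[y:y+90,x:x+120,::-1]
    print("sagger diff",np.abs(a[30:70,35:90].astype(int)-b[30:70,35:90]).mean())
E
```

```text
ee_pos: [0.4819, 0.3966, 0.0666]
contact_force: [-0.3, -0.1, 0.2]
gripper_width: 0.973
finger_force: 0.0
ee_pos: [0.4816, 0.3967, 0.1992]
contact_force: [0.2, 0.1, -0.0]
gripper_width: 0.998
finger_force: 0.0
t: 41.9
tcp_rot: [0.701, 0.713, -0.001, -0.0]
wrist seed [319 238] hsv [ 18  69 221] lab 12 [  275   165    95   145 12259]
  rect mm [484.3 395. ] [ 71.9 114.8] 0.9 corners [[447.0, 452.0], [449.0, 337.0], [521.0, 338.0], [519.0, 453.0]]
wrist seed [320 140] hsv [ 22  53 236] lab 4 [  249    83   148   234 14912]
  rect mm [482.3 418.2] [110.1 183.2] 0.9 corners [[426.0, 509.0], [429.0, 326.0], [539.0, 327.0], [536.0, 511.0]]
sagger diff 44.56181818181818
```

Tile is good. The sagger difference is large, probably because the arm now blocks the side view. I'll check with the scene camera for all three pieces.

Run:
```python
from h import *
b=bot.snapshot("scene")[:,:,::-1]
def cmp(n,f,ys,xs,w,h,x,y):
    a=cv2.resize(cv2.imread(f)[ys:ys+300,xs:xs+400],(w,h),interpolation=3);s=b[y:y+h,x:x+w]
    A,B=[cv2.cvtColor(np.ascontiguousarray(i),6) for i in(a,s)]
    t=A[15:-15,20:-20];m=cv2.matchTemplate(B,t,cv2.TM_CCOEFF_NORMED);_,v,_,l=cv2.minMaxLoc(m);print(n,"corr",round(v,3),"shift px",l[0]-20,l[1]-15)
cmp("sagger","pics/s12.png",0,400,120,90,330,195)
cmp("crucible","pics/s8.png",0,400,100,75,195,125)
cmp("lid","pics/s5.png",300,0,100,75,275,165)
s=bot.snapshot("side");print("side patch mean rgb",s[300:340,340:395].mean((0,1)).round())
```

```text
sagger corr 0.693 shift px 0 0
crucible corr 0.965 shift px 0 0
lid corr 0.834 shift px 0 0
side patch mean rgb [67. 66. 63.]
```

Nothing has shifted; the lower sagger match fits the arm's shadow. Hand in.

```bash
python3 -c "
from rig import bot
print(bot.job_done())"
```

```text
the job is handed in; nothing more can be done
None
```

The job is handed in at about 42 s, with all four pieces placed, upright or flat, and released, but I viewed 15 pictures instead of the allowed 14, and the sagger's final camera check was weak (no shift, but it looked shadowed by the arm).

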